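# Find the spacer that fits the sprung cell holder

## Robot

A 6-joint arm with a two-finger parallel gripper is mounted at the origin on a cart in front of the work surface, level with it; the furniture and walls round the work are solid. World frame = base frame: x ahead of the robot, y to its left, z up, the work surface at z = 0. Lengths are in m, angles in rad, forces in N, time in s.
With the tool pointing down it reaches from about 0.35 to 0.775 m from the base axis. Payload 7.3 kg.
Tool frame: the origin (TCP) lies at the very end of the fingers, on their centre line; the grasp point (between the pads) lies 19 mm behind it; z points along the fingers, y is the line along which they close (so a half turn about z gives the same grasp; the last joint's range is limited). The gripper opens to 92 mm and grips with 3 to 60 N. Pads are 19 mm wide; open, the fingers measure 130 mm over their backs; the gripper's body (75 mm by 190 mm) begins 47 mm behind the grasp point.
Start: joints at [-1.495, 0.342, 1.524, -0, 1.275, -0.146], TCP at [0.116, -0.512, 0.227] pointing down, gripper open.
Joint ranges: [-2.53, 2.53], [-0.77, 2.02], [0.04, 2.7], [-1, 4.14], [0.28, 2.66], [-3.11, 3.11]. Speed limits (rad/s): [2.57, 2.57, 3.14, 3.14, 3.14, 3.14].

## Interface

Orientations are given as [roll, pitch, yaw] about the fixed x, y, z axes, in that order (R = Rz(yaw) Ry(pitch) Rx(roll)).
In Python, from cell import robot gives the robot as it stands. The module is installed in compiled form; this text tells all that it offers.
- The arm moves only by the tool arm_command, never from a script. Its argument "moves" is a list of rows, each a list of 3 entries, a list of its own where there are three numbers: the shift along the tool's x, y, z in m, then the turn, a rotation vector about the tool's x, y, z in rad, then the finger opening in m, from 0 to 0.0918. In form: [[[dx, dy, dz], [ax, ay, az], claw], ...]. A call has exactly 5 rows; each row is the pose to reach, as a shift and turn from the pose commanded when the call began, along the tool's axes at that moment; what a row does not reach only later rows make up. A row lasts 1/10 s, in which the tool goes at most 50 mm and 8.59 degrees, less where a joint would pass 70% of its speed; a pose out of reach is approached as far as the arm can. A call with a gripper value outside its range is refused whole. The fingers move at their own pace and stop on an object; "squeeze" is the grip in N (left out, the last holds). Time passes only in rows, so rows that repeat a pose let the fingers close, or fill a call up. It gives the time, the measured TCP pose, the force, the opening and the grip force at its end, in the units of the state.
- robot.observe(): the state, without advancing time (a new reading comes with each control period).
- robot.read_camera(name): name is "scene" or "top"; returns the picture (480x640x3 uint8, red, green, blue); there is no depth.
- robot.camera_model(name): a dict with "fx", "fy", "cx", "cy" (pixels), "R" (3x3) and "t" (3): a world point X has camera coordinates R X + t. Camera axes: x right, y down, z forward; pixel columns grow to the right and rows downward; lengths in m; the calibration is good to about 2 mm. A picture is of the moment at which its call begins. camera_model takes no time and is no camera call.
- robot.hand_in(): hands the job in; it is judged then, once.
The state is a dict: "time": time; "qpos": joint angles; "qvel": joint speeds; "joint_efforts": joint torques, N m; "tool_pos": TCP position; "tool_rot": TCP orientation; "contact_force": force on the tool from outside, world axes, zero at the start; "torque": the same for the moment, N m; "opening": finger opening in m; "grip_force": force on a finger pad.
Only numpy, scipy, OpenCV 4.12 (cv2) and the standard library are available. Lean on these libraries where they do the work, as an engineer would, in place of code of your own. Each camera call takes 0.05 s, during which the arm holds its last target. There are 200 camera calls.

## Task

The cell holder on the bench needs packing: try the three aluminium spacer bars in its slot until you find one that slides in snugly, so that the sprung jaw is pushed back a little and presses on it (a bar that leaves the jaw slack is too thin, one that sticks at the mouth is too thick). Push that bar, standing on edge, fully home against the back stop, and leave the other two standing or lying on the worktop well away from the holder. Do not shift or knock over the petri dish, rubber stopper, amber bottle or timer.

Things in the scene. Friction and masses are not known exactly. Their poses are not given: they have to be found in the camera images.
- holder: cell holder fixed on the worktop: dark base plate 6 mm thick carrying a slot between a fixed wall and a sprung jaw, both slippery white plastic. Origin on the worktop below the slot's mouth (x = 0), in the plane of the fixed wall's face (y = 0); x points into the slot, z up. Plate: x -60..+90, y -37..+93 mm; its top, also the slot's floor, is at z 6 mm: bars are set on it.
- mouth (a point): on the holder at the foot of the slot's mouth, x 0, y 0, z 6 mm, same axes. The fixed wall's face is y = 0, x -1..66 mm, top at z 34 mm, 16 mm thick; a low fence (top z 14 mm, edge bevelled) carries its face on in front to x -45 mm, to lay a bar against. Opposite (+y) stands the sprung jaw, x 0..62 mm, its face parallel to the wall from x 22 mm on, with a 24-degree lead-in widening the mouth by 8 mm.
- slot (a point): on the holder, x 26, y 8, z 21 mm in its frame, same axes: where a bar's centre lies along the slot when home. The back stop is at x 66 mm, so the tail of a seated bar sticks 14 mm out of the mouth. The other bars are well away when their centres are over 95 mm from here, down on the worktop. The sprung jaw's carriage reaches 47 mm beyond the jaw's face, tops below z 34 mm.
- jaw (a joint): The gap at rest between wall and jaw differs each time, roughly 10 to 21.5 mm, and is not told. Value: how far the spring jaw has been pushed back from rest, m: 0 at rest, 0.005 at its hard stop. Spring 1.4 N at rest, 5.4 N at the stop. A bar slides in if it is at most about 5 mm thicker than the gap at rest; it is snug if, once home and straight, it holds the jaw back by 0.3 mm or more.
- bar_thin_mid (a point): aluminium spacer bar, 80 mm long (x), 14 mm thick (y), 30 mm high (z), 91 g give or take; both ends alike and square; this point is its centre, 15 mm above its underside; x runs along its length. Standing on its long narrow edge on the worktop.
- bar_middle_mid (a point): aluminium spacer bar, 80 mm long (x), 18 mm thick (y), 30 mm high (z), 117 g give or take; both ends alike and square; this point is its centre, 15 mm above its underside; x runs along its length. Standing on its long narrow edge on the worktop.
- bar_thick_mid (a point): aluminium spacer bar, 80 mm long (x), 22 mm thick (y), 30 mm high (z), 143 g give or take; both ends alike and square; this point is its centre, 15 mm above its underside; x runs along its length. Standing on its long narrow edge on the worktop.
- dish: bystander: closed petri dish, 60 mm across, 14 mm high; origin at the centre of its underside. It lies beside one end of the middle bar.
- stopper: bystander: tapered red rubber stopper, 30 mm across, 25 mm high, standing beside one end of the thick bar; origin at the centre of its underside.
- bottle: bystander: amber glass bottle, 44 mm across, 104 mm high, standing to the right of the holder; origin at the centre of its underside.
- kitchen_timer: bystander: round kitchen timer, 66 mm across, 34 mm high, left of the holder; origin at the centre of its underside.
Things that resemble listed ones, but are neither listed nor needed, are in the scene too. Leave any pink or red look-alike of the part that bears bar_middle_mid alone.

How it is judged:
By the outcome, as a careful person would: the job done as asked, in the order asked, and still so for the second after the job is handed in, with the robot touching nothing.
It also fails if it takes over 72 s, if anything falls off the work surface, if the arm or the gripper's body presses on something with over 40 N, if the wrist force passes 120 N, or if a joint passes its speed limit or range.

## Working session

There is one attempt and no reset: what is moved stays moved. The work goes in short steps, Python scripts to look and compute and a tool call to move; the robot and the scene stay as the last step left them, time stands still between calls to the robot, and variables do not carry over. Pictures are saved under pics/ and viewed, at most 10 in all, crops included, and the job is handed in when it is done.

Besides the shell and the picture viewer there is one more tool, called after "Call:" as a command line: name --argument value ..., lists and objects as JSON in quotes. arm_command: Moves the arm, as the interface text tells. Its arguments: {"type":"object","properties":{"moves":{"type":"array"},"squeeze":{"type":"number"}},"required":["moves"]}

```bash
mkdir -p pics
python3 - <<'E'
from cell import robot
import cv2,numpy as np
for n in("scene","top"):
    im=robot.read_camera(n); cv2.imwrite(f"pics/{n}0.png",im[:,:,::-1]); m=robot.camera_model(n)
    print(n,m["fx"],m["cx"],m["cy"],np.round(m["R"],3).tolist(),np.round(m["t"],3))
print(robot.observe())
E
```

```text
scene 588.4709593376926 317.90338093548814 235.06276737416255 [[-0.605, -0.796, 0.021], [-0.412, 0.291, -0.864], [0.681, -0.531, -0.504]] [0.292 0.247 1.202]
top 486.66842758240114 318.69181378589553 240.95719453150977 [[0.028, -1.0, -0.002], [-0.994, -0.027, -0.11], [0.11, 0.005, -0.994]] [0.014 0.49  1.025]
{'time': 0.1, 'qpos': array([-1.49498239e+00,  3.42679019e-01,  1.52492112e+00,  1.79345949e-05,
        1.27538582e+00, -1.46008699e-01]), 'qvel': array([-0.00086034, -0.00156929, -0.00288857,  0.00095954,  0.00172821,
        0.00013944]), 'joint_efforts': array([ 1.63008372e-03, -4.32004058e+01, -2.44695014e+01,  7.19258236e-02,
        5.26417745e-02, -6.18128183e-05]), 'tool_pos': array([ 0.11549942, -0.51177063,  0.2261011 ]), 'tool_rot': array([-3.14021667e+00, -2.19680591e-04,  2.21817250e-01]), 'contact_force': array([-0.03026076, -0.21576806, -0.31092379]), 'torque': array([0.0663527 , 0.02010737, 0.01382224]), 'grip_force': 0.0, 'opening': 0.09213293208061042}
```

View pics/top0.png

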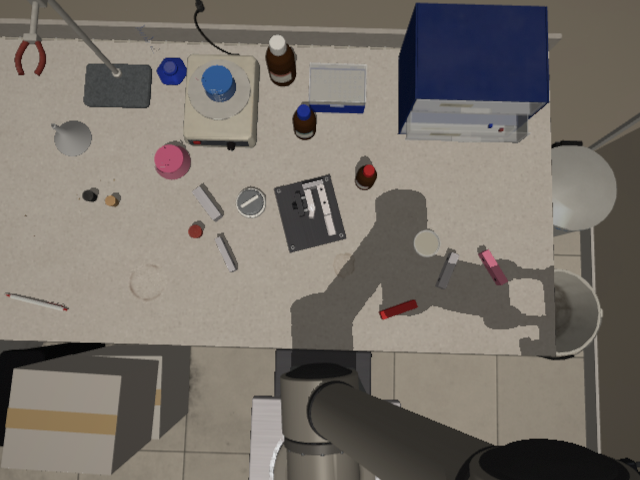

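View pics/scene0.png

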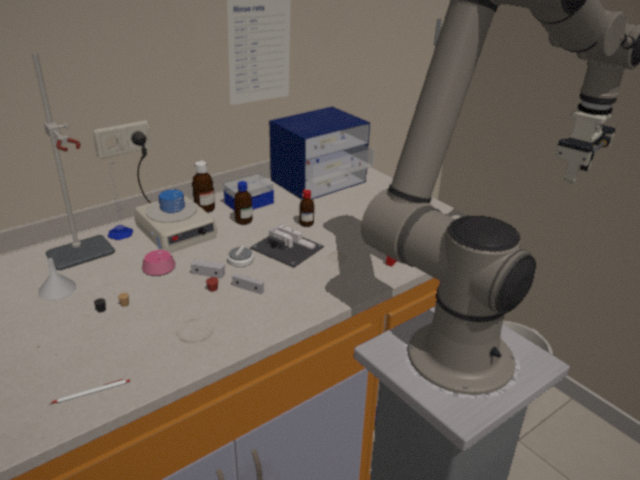

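Run:
```python
import cv2,numpy as np
t=cv2.imread("pics/top0.png"); s=cv2.imread("pics/scene0.png")
r=lambda i,x,y,w,h,W,H:cv2.resize(i[y:y+h,x:x+w],(W,H),interpolation=cv2.INTER_CUBIC)
a=r(t,265,165,90,95,400,422); b=r(s,245,215,85,60,400,282)
c=r(t,180,180,70,100,210,300); d=r(t,405,225,110,80,330,240)
o=np.zeros((600,800,3),np.uint8); o[:422,:400]=a; o[:282,400:]=b; o[290:590,410:620]=c; o[430:590,0:220]=cv2.resize(d,(220,160))
cv2.imwrite("pics/comp1.png",o)
```

```text
(no output)
```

View pics/comp1.png

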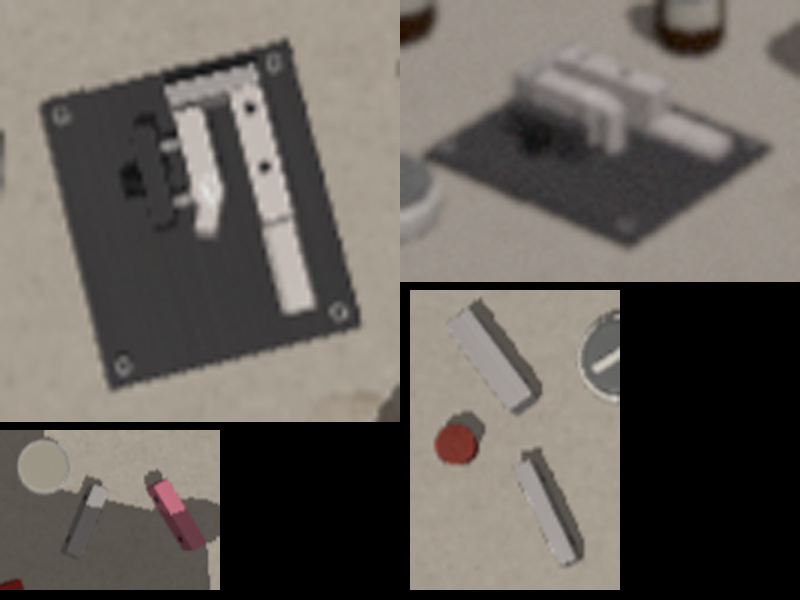

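```bash
cat > h.py <<'E'
from cell import robot
import cv2,numpy as np
def ray(n,uv,z):
    m=robot.camera_model(n);R=np.array(m["R"]);t=np.array(m["t"]);C=-R.T@t
    d=R.T@np.array([(uv[0]-m["cx"])/m["fx"],(uv[1]-m["cy"])/m["fy"],1.]);return C+d*(z-C[2])/d[2]
def proj(n,X):
    m=robot.camera_model(n);p=np.array(m["R"])@np.array(X)+np.array(m["t"]);return np.array([m["fx"]*p[0]/p[2]+m["cx"],m["fy"]*p[1]/p[2]+m["cy"]])
def rect(n,mask,z,off):
    c,_=cv2.findContours(mask.astype(np.uint8),cv2.RETR_EXTERNAL,cv2.CHAIN_APPROX_NONE);c=max(c,key=cv2.contourArea).reshape(-1,2)+np.array(off)
    P=np.array([ray(n,p,z)[:2] for p in c])*1000
    return cv2.minAreaRect(P.astype(np.float32))
E
python3 - <<'E'
from h import *
t=cv2.imread("pics/top0.png");hsv=cv2.cvtColor(t,cv2.COLOR_BGR2HSV)
def roi(x,y,w,h): return hsv[y:y+h,x:x+w]
R=roi(265,165,90,95); r=rect("top",R[:,:,2]<90,.006,(265,165)); print("plate",r,cv2.boxPoints(r).tolist())
for n,x,y,w,h,lo in(("thick",188,178,38,50,140),("thin",210,230,32,48,140),("mid",433,245,28,45,60)):
    R=roi(x,y,w,h); print(n,"bg",R[2,2],"c",R[h//2,w//2])
    bgr=t[y:y+h,x:x+w].astype(int); m=(bgr[:,:,2]-bgr[:,:,0]<14)&(R[:,:,2]>lo)
    print(m.sum(),rect("top",m,.03,(x,y)))
t2=t.astype(int)
for row in range(190,232,3): print(row,t2[row,300:345,1].tolist())
for n in("dish",427,243,.014),("stop",195,231,.012),("timer",251,202,.034):print(n[0],ray("top",n[1:3],n[3]).round(3))
E
```

```text
plate ((554.2967529296875, 49.50799560546875), (149.44027709960938, 128.96310424804688), 15.881428718566895) [[464.7834777832031, 91.08131408691406], [500.0738830566406, -32.95928192138672], [643.81005859375, 7.9346771240234375], [608.5196533203125, 131.97528076171875]]
thick bg [ 18  31 164] c [  8  13 161]
340 ((565.701171875, 275.9104919433594), (79.16320037841797, 20.35205841064453), 39.044002532958984)
thin bg [ 16  32 165] c [  8  13 162]
216 ((455.43389892578125, 230.01870727539062), (77.79064178466797, 12.72074031829834), 27.758012771606445)
mid bg [ 21  38 156] c [ 8 11 89]
1010 ((440.1357421875, -247.5696563720703), (94.57463836669922, 57.826053619384766), 0.11667929589748383)
190 [55, 57, 57, 85, 150, 155, 160, 191, 187, 185, 146, 67, 50, 55, 57, 57, 59, 100, 177, 186, 130, 109, 159, 181, 190, 94, 54, 58, 58, 57, 58, 57, 57, 56, 144, 157, 157, 158, 160, 159, 159, 160, 158, 157, 156]
193 [42, 55, 58, 57, 78, 172, 185, 185, 185, 185, 185, 109, 43, 51, 56, 58, 58, 63, 136, 179, 185, 185, 185, 185, 185, 177, 87, 53, 57, 59, 58, 57, 57, 58, 74, 144, 153, 153, 154, 152, 154, 156
[... 1821 characters left out ...]
, 57, 57, 56, 58, 60, 146, 157, 157]
223 [57, 59, 57, 59, 58, 59, 58, 58, 58, 59, 60, 58, 57, 59, 57, 58, 58, 57, 58, 57, 57, 57, 58, 58, 57, 104, 152, 182, 187, 187, 187, 187, 186, 104, 58, 56, 58, 58, 57, 57, 56, 58, 90, 148, 159]
226 [59, 58, 58, 56, 58, 58, 59, 57, 57, 58, 59, 60, 58, 57, 58, 57, 58, 57, 57, 57, 57, 57, 56, 57, 58, 55, 115, 159, 183, 187, 187, 187, 187, 174, 94, 58, 58, 58, 58, 58, 57, 57, 58, 100, 148]
229 [59, 59, 59, 58, 58, 58, 58, 58, 58, 57, 58, 59, 58, 57, 59, 58, 58, 57, 58, 58, 58, 57, 58, 55, 57, 58, 58, 141, 171, 186, 189, 188, 188, 188, 149, 81, 58, 58, 58, 57, 58, 57, 57, 56, 128]
dish [ 0.493 -0.209  0.014]
stop [0.506 0.3   0.012]
timer [0.569 0.176 0.034]
```

Run:
```python
from h import *
t=cv2.imread("pics/top0.png");hsv=cv2.cvtColor(t,cv2.COLOR_BGR2HSV)
x,y,w,h=432,245,32,50
m=(hsv[y:y+h,x:x+w,1]<26)&(hsv[y:y+h,x:x+w,2]>70)
Y,X=np.mgrid[y:y+h,x:x+w]; m&=np.hypot(X-427,Y-243)>17
for r in m: print(''.join('#' if v else '.' for v in r))
n,l,s,c=cv2.connectedComponentsWithStats(m.astype(np.uint8)); k=1+s[1:,4].argmax(); r=rect("top",l==k,.03,(x,y)); print(r,s[k])
ex=np.array([.9618,.2737]);ey=np.array([-.2737,.9618]);o=np.array([.5475,.0185])
for p in([-1,0,34],[66,0,34],[-45,0,14],[0,-16,34]):
    q=o+ex*p[0]/1e3+ey*p[1]/1e3; print(p,proj("top",[*q,p[2]/1e3]).round(1))
for u in((369,171),(366,178)):print(ray("top",u,.104).round(3),ray("top",u,.07).round(3),ray("top",u,0).round(3))
print(ray("scene",(307,224),0).round(3), proj("scene",[.44,-.25,.03]))
```

```text
................................
................................
................................
................................
................................
................................
................................
..................####..........
.................#.#####........
...................#######......
..................#########.....
...............#..#########.....
.................##########.....
.................#########......
.................#########......
................##########......
.............#..#########.......
................#########.......
............#..##########.......
...............#########........
..............##########........
...........#..#########.........
..........#..##########.........
..........#..#########..........
.............#########..........
.........#..##########..........
............#########...........
........#..##########...........
........#..#########............
...........#########............
.......#..##########............
.......#..#########.............
......#..##########.............
.........##
[... 268 characters left out ...]
.................
......#########.................
.........#####..................
................................
................................
................................
................................
................................
................................
((433.2802429199219, -250.95672607421875), (21.096105575561523, 82.1349105834961), 70.64295196533203) [  6   7  21  37 331]
[-1, 0, 34] [323.7 214.4]
[66, 0, 34] [316.1 184.9]
[-45, 0, 14] [328.6 235.1]
[0, -16, 34] [330.8 212.1]
[ 0.627 -0.071  0.104] [ 0.636 -0.074  0.07 ] [ 0.654 -0.081  0.   ]
[ 0.612 -0.065  0.104] [ 0.62  -0.068  0.07 ] [ 0.638 -0.075  0.   ]
[ 0.626 -0.071  0.   ] [399.7042591  223.18608261]
```

Call:
arm_command --moves '[[[0.0416, -0.0236, 0], [0, 0, 0.14], 0.05], [[0.0832, -0.0472, 0], [0, 0, 0.28], 0.05], [[0.1248, -0.0708, 0], [0, 0, 0.42], 0.05], [[0.1664, -0.0944, 0], [0, 0, 0.56], 0.05], [[0.208, -0.118, 0], [0, 0, 0.56], 0.05]]' --squeeze 30

```text
time: 0.6
tool_pos: [0.2897, -0.3534, 0.2265]
tool_rot: [3.141, 0.0, -0.343]
contact_force: [1.2, -1.5, 0.7]
opening: 0.0562
grip_force: 0.0
```

Call:
arm_command --moves '[[[0.019, -0.035, 0.03], [0, 0, 0], 0.05], [[0.038, -0.07, 0.06], [0, 0, 0], 0.05], [[0.057, -0.105, 0.09], [0, 0, 0], 0.05], [[0.0758, -0.14, 0.126], [0, 0, 0], 0.05], [[0.0758, -0.14, 0.126], [0, 0, 0], 0.05]]'

```text
time: 1.1
tool_pos: [0.4069, -0.2432, 0.0969]
tool_rot: [-3.138, 0.007, -0.334]
contact_force: [1.4, 0.5, 0.5]
opening: 0.0501
grip_force: 0.0
```

Run:
```python
from h import *
im=robot.read_camera("top")[:,:,::-1];s=robot.read_camera("scene")[:,:,::-1]
o=robot.observe();print(o["tool_pos"],o["tool_rot"])
p=proj("scene",[.42,-.25,.03]).astype(int);print(p)
a=cv2.resize(im[220:320,390:520],(520,400),interpolation=cv2.INTER_CUBIC)
y0=max(p[1]-50,0);x0=p[0]-35
b=cv2.resize(s[y0:y0+100,x0:x0+70],(280,400),interpolation=cv2.INTER_CUBIC)
cv2.imwrite("pics/c2.png",np.hstack([a,b]))
```

```text
[ 0.4068172  -0.24665755  0.09983043] [-3.14094326e+00  2.44216589e-03 -3.35820447e-01]
[404 226]
```

View pics/c2.png

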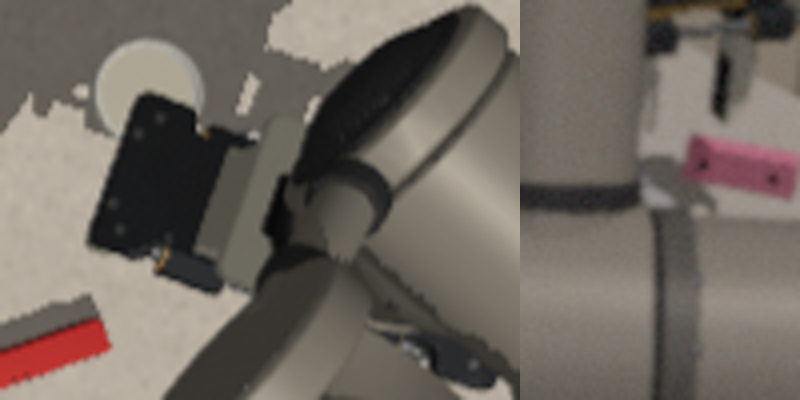

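Call:
arm_command --moves '[[[0.0025, -0.0035, 0.04], [0, 0, 0], 0.05], [[0.0025, -0.0035, 0.075], [0, 0, 0], 0.05], [[0.0025, -0.0035, 0.088], [0, 0, 0], 0.05], [[0.0025, -0.0035, 0.088], [0, 0, 0], 0.05], [[0.0025, -0.0035, 0.088], [0, 0, 0], 0.03]]' --squeeze 30

```text
time: 1.7
tool_pos: [0.4106, -0.2467, 0.0139]
tool_rot: [3.141, -0.002, -0.34]
contact_force: [-0.2, -0.5, -0.6]
opening: 0.0459
grip_force: 0.0
```

Call:
arm_command --moves '[[[0, 0, 0], [0, 0, 0], 0.01], [[0, 0, 0], [0, 0, 0], 0.01], [[0, 0, 0], [0, 0, 0], 0.01], [[0, 0, 0], [0, 0, 0], 0.01], [[0, 0, 0], [0, 0, 0], 0.01]]'

```text
time: 2.2
tool_pos: [0.4107, -0.2454, 0.0134]
tool_rot: [3.141, -0.001, -0.338]
contact_force: [-1.6, 1.1, 6.6]
opening: 0.0175
grip_force: 29.6
```

```bash
python3 -c "
from cell import robot
for i in range(3):
  o=robot.observe();print(o['tool_pos'].round(4),o['tool_rot'].round(4),o['opening'],o['grip_force'],o['contact_force'].round(1));robot.read_camera('top')"
```

```text
[ 0.4107 -0.2454  0.0134] [ 3.1409e+00 -1.0000e-03 -3.3780e-01] 0.017545076079122382 29.616041779518127 [-1.6  1.1  6.6]
[ 0.4107 -0.2454  0.0134] [ 3.141e+00 -1.000e-03 -3.379e-01] 0.017625661969287026 29.616049826145172 [-1.7  0.2  6.9]
[ 0.4107 -0.2454  0.0134] [ 3.1409e+00 -1.0000e-03 -3.3780e-01] 0.01773841854793638 29.615743160247803 [-0.8 -0.1  5.8]
```

Call:
arm_command --moves '[[[0, 0, -0.03], [0, 0, 0], 0.01], [[0, 0, -0.06], [0, 0, 0], 0.01], [[-0.004, -0.042, -0.06], [0, 0, -0.12], 0.01], [[-0.008, -0.085, -0.06], [0, 0, -0.24], 0.01], [[-0.012, -0.13, -0.06], [0, 0, -0.36], 0.01]]'

```text
time: 2.85
tool_pos: [0.4423, -0.1174, 0.0729]
tool_rot: [3.141, -0.0, 0.025]
contact_force: [0.9, -0.6, -1.5]
opening: 0.018
grip_force: 29.6
```

```bash
cat > st.py <<'E'
from h import *
ex=np.array([.9618,.2737]);ey=np.array([-.2737,.9618]);o0=np.array([.5475,.0185])
robot.read_camera("top");o=robot.observe();d=o['tool_pos'][:2]-o0
print("world",o['tool_pos'].round(4),"yaw",o['tool_rot'].round(4),"holder mm",(1e3*d@ex).round(1),(1e3*d@ey).round(1),"open",round(o['opening'],4),"grip",round(o['grip_force'],1),"F holder",(o['contact_force'][:2]@ex).round(1),(o['contact_force'][:2]@ey).round(1),o['contact_force'][2].round(1),"t",o['time'],o['torque'].round(2))
E
python3 st.py
```

```text
world [ 0.4425 -0.1112  0.0727] yaw [-3.1386e+00  8.0000e-04  3.5200e-02] holder mm -136.5 -96.0 open 0.0177 grip 29.6 F holder 0.9 6.3 -0.9 t 2.9 [0.34 0.11 0.08]
```

Call:
arm_command --moves '[[[0.009, -0.033, 0], [0, 0, -0.07], 0.01], [[0.018, -0.066, 0], [0, 0, -0.14], 0.01], [[0.027, -0.099, 0], [0, 0, -0.2], 0.01], [[0.034, -0.126, 0], [0, 0, -0.255], 0.01], [[0.034, -0.126, 0], [0, 0, -0.255], 0.01]]'

```text
time: 3.4
tool_pos: [0.4736, 0.0109, 0.0726]
tool_rot: [-3.141, -0.0, 0.282]
contact_force: [-0.1, -0.6, -1.2]
opening: 0.0178
grip_force: 29.6
```

```bash
python3 st.py
python3 - <<'E'
from h import *
im=robot.read_camera("top")[:,:,::-1];s=robot.read_camera("scene")[:,:,::-1]
a=cv2.resize(im[155:265,260:370],(400,400),interpolation=cv2.INTER_CUBIC)
b=cv2.resize(s[190:290,230:330],(400,400),interpolation=cv2.INTER_CUBIC)
cv2.imwrite("pics/c3.png",np.hstack([a,b]))
E
```

```text
world [0.4734 0.0095 0.0725] yaw [-3.1415e+00  4.0000e-04  2.7970e-01] holder mm -73.7 11.6 open 0.0175 grip 29.6 F holder 0.0 -0.6 -0.3 t 3.45 [-0.01  0.04 -0.01]
```

View pics/c3.png

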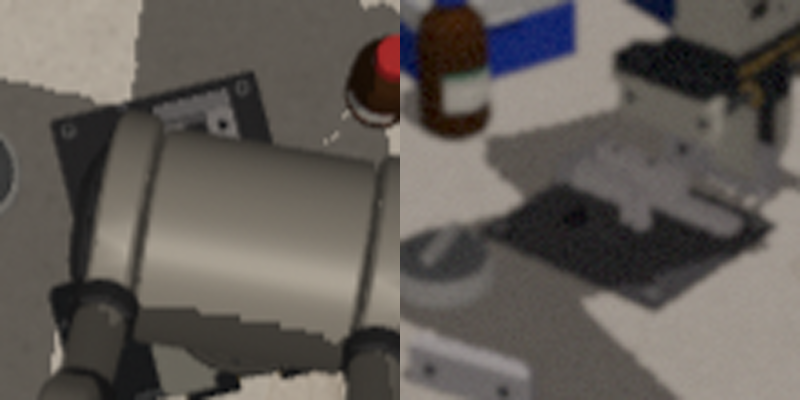

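Call:
arm_command --moves '[[[0, 0, 0.02], [0, 0, 0.003], 0.01], [[0, 0, 0.04], [0, 0, 0.003], 0.01], [[0, 0, 0.051], [0, 0, 0.003], 0.01], [[0, 0, 0.051], [0, 0, 0.003], 0.01], [[0, 0, 0.051], [0, 0, 0.003], 0.01]]'

```text
time: 4.05
tool_pos: [0.4736, 0.0076, 0.0219]
tool_rot: [3.142, 0.0, 0.273]
contact_force: [0.4, -0.1, -1.0]
opening: 0.0178
grip_force: 29.6
```

Call:
arm_command --moves '[[[0, 0.0005, 0], [0, 0, 0], 0.01], [[0, 0.001, 0], [0, 0, 0], 0.01], [[0, 0.0015, 0], [0, 0, 0], 0.01], [[0, 0.002, 0], [0, 0, 0], 0.01], [[0, 0.002, 0], [0, 0, 0], 0.01]]'

```text
time: 4.55
tool_pos: [0.474, 0.0065, 0.0219]
tool_rot: [-3.142, -0.0, 0.274]
contact_force: [-0.2, 1.7, 0.2]
opening: 0.0177
grip_force: 29.7
```

```bash
python3 st.py;python3 st.py
```

```text
world [0.474  0.0065 0.0218] yaw [-3.1415e+00 -1.0000e-04  2.7400e-01] holder mm -74.0 8.5 open 0.0177 grip 29.7 F holder 0.5 1.7 -0.3 t 4.6 [ 0.47 -0.02  0.19]
world [0.474  0.0065 0.0218] yaw [-3.1415 -0.      0.274 ] holder mm -74.0 8.5 open 0.0178 grip 29.7 F holder 0.1 2.5 -0.4 t 4.65 [0.45 0.05 0.18]
```

Call:
arm_command --moves '[[[0.006, -0.0004, 0], [0, 0, 0], 0.01], [[0.012, -0.0004, 0], [0, 0, 0], 0.01], [[0.018, -0.0004, 0], [0, 0, 0], 0.01], [[0.024, -0.0004, 0], [0, 0, 0], 0.01], [[0.03, -0.0004, 0], [0, 0, 0], 0.01]]'

```text
time: 5.15
tool_pos: [0.502, 0.0148, 0.0212]
tool_rot: [-3.141, 0.003, 0.274]
contact_force: [-3.4, -1.0, -0.9]
opening: 0.0178
grip_force: 29.7
```

```bash
python3 st.py
```

```text
world [0.5033 0.015  0.0214] yaw [-3.1414e+00  1.0000e-03  2.7390e-01] holder mm -43.5 8.7 open 0.0179 grip 29.7 F holder -1.5 2.1 -2.7 t 5.2 [0.29 0.51 0.11]
```

Call:
arm_command --moves '[[[0.004, 0, 0], [0, 0, 0], 0.01], [[0.008, 0, 0], [0, 0, 0], 0.01], [[0.012, 0, 0], [0, 0, 0], 0.01], [[0.015, 0, 0], [0, 0, 0], 0.01], [[0.015, 0, 0], [0, 0, 0], 0.01]]'

```text
time: 5.7
tool_pos: [0.5179, 0.019, 0.0217]
tool_rot: [3.141, -0.001, 0.274]
contact_force: [-4.0, 0.4, -2.1]
opening: 0.0179
grip_force: 29.8
```

```bash
python3 st.py
```

```text
world [0.5178 0.0189 0.0217] yaw [ 3.1412e+00 -1.1000e-03  2.7390e-01] holder mm -28.4 8.5 open 0.0179 grip 29.8 F holder -1.8 1.8 -3.2 t 5.75 [0.24 0.44 0.17]
```

Call:
arm_command --moves '[[[0.004, 0, 0], [0, 0, 0], 0.01], [[0.008, 0, 0], [0, 0, 0], 0.01], [[0.012, 0, 0], [0, 0, 0], 0.01], [[0.013, 0, 0], [0, 0, 0], 0.01], [[0.013, 0, 0], [0, 0, 0], 0.01]]'

```text
time: 6.25
tool_pos: [0.5303, 0.0224, 0.0217]
tool_rot: [3.141, -0.001, 0.274]
contact_force: [-1.5, 1.0, -2.1]
opening: 0.0175
grip_force: 29.8
```

```bash
python3 st.py
python3 - <<'E'
from h import *
s=robot.read_camera("scene")[:,:,::-1]
cv2.imwrite("pics/c4.png",cv2.resize(s[205:275,240:330],(720,560),interpolation=cv2.INTER_CUBIC))
E
```

```text
world [0.5303 0.0224 0.0218] yaw [ 3.1412e+00 -1.1000e-03  2.7380e-01] holder mm -15.5 8.5 open 0.0177 grip 29.8 F holder -1.6 2.5 -2.3 t 6.3 [0.16 0.48 0.24]
```

View pics/c4.png

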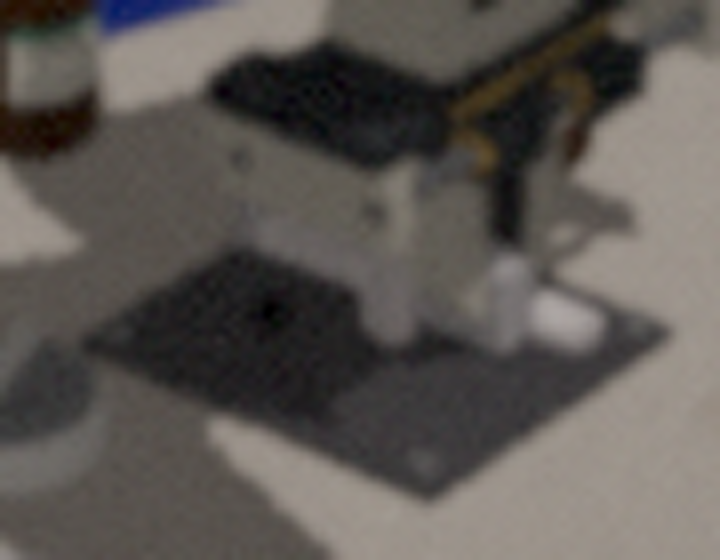

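Call:
arm_command --moves '[[[0, 0, 0.001], [0, 0, 0], 0.01], [[0, 0, 0.002], [0, 0, 0], 0.01], [[0, 0, 0.002], [0, 0, 0], 0.035], [[0, 0, 0.002], [0, 0, 0], 0.035], [[0, 0, 0.002], [0, 0, 0], 0.035]]'

```text
time: 6.85
tool_pos: [0.5302, 0.0221, 0.0199]
tool_rot: [3.141, -0.001, 0.273]
contact_force: [0.1, -0.1, 0.3]
opening: 0.0337
grip_force: 0.0
```

Call:
arm_command --moves '[[[-0.005, 0, 0], [0, 0, 0], 0.035], [[-0.02, 0, 0], [0, 0, 0], 0.035], [[-0.04, 0, 0], [0, 0, 0], 0.035], [[-0.045, 0, 0], [0, 0, 0], 0.0], [[-0.045, 0, 0], [0, 0, 0], 0.0]]'

```text
time: 7.35
tool_pos: [0.4862, 0.01, 0.0199]
tool_rot: [3.142, -0.0, 0.273]
contact_force: [0.4, -0.5, 0.2]
opening: 0.0233
grip_force: 0.0
```

Call:
arm_command --moves '[[[0, 0, 0], [0, 0, 0], 0.0], [[0, 0, 0], [0, 0, 0], 0.0], [[0, 0, 0], [0, 0, 0], 0.0], [[0, 0, 0], [0, 0, 0], 0.0], [[0.005, 0, 0], [0, 0, 0], 0.0]]'

```text
time: 7.85
tool_pos: [0.491, 0.0116, 0.0196]
tool_rot: [-3.141, 0.001, 0.274]
contact_force: [0.1, 0.4, -1.0]
opening: 0.0005
grip_force: 0.0
```

```bash
python3 st.py
python3 - <<'E'
from h import *
s=robot.read_camera("scene")[:,:,::-1]
cv2.imwrite("pics/c5.png",cv2.resize(s[205:275,240:330],(720,560),interpolation=cv2.INTER_CUBIC))
E
```

```text
world [0.4924 0.0116 0.0198] yaw [ 3.1411e+00 -1.1000e-03  2.7370e-01] holder mm -54.9 8.5 open 0.0004 grip 0.0 F holder 1.0 -0.3 -0.1 t 7.9 [-0.02 -0.    0.02]
```

View pics/c5.png

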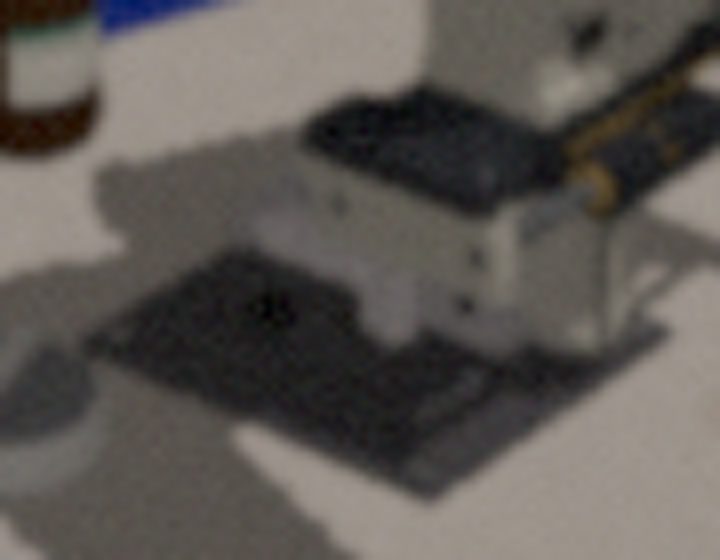

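Call:
arm_command --moves '[[[0.006, 0, 0], [0, 0, 0], 0.0], [[0.012, 0, 0], [0, 0, 0], 0.0], [[0.018, 0, 0], [0, 0, 0], 0.0], [[0.022, 0, 0], [0, 0, 0], 0.0], [[0.025, 0, 0], [0, 0, 0], 0.0]]'

```text
time: 8.45
tool_pos: [0.515, 0.0182, 0.0194]
tool_rot: [-3.141, 0.001, 0.274]
contact_force: [-3.5, -2.5, -0.1]
opening: 0.0004
grip_force: 1.8
```

```bash
python3 st.py
```

```text
world [0.5156 0.0183 0.0195] yaw [-3.1415e+00  6.0000e-04  2.7380e-01] holder mm -30.8 8.6 open 0.0003 grip 1.0 F holder -2.2 -0.9 -1.2 t 8.5 [-0.21  0.3   0.02]
```

Call:
arm_command --moves '[[[0.001, 0, 0], [0, 0, 0], 0.0], [[0.002, 0, 0], [0, 0, 0], 0.0], [[0.003, 0, 0], [0, 0, 0], 0.0], [[0.004, 0, 0], [0, 0, 0], 0.0], [[0.004, 0, 0], [0, 0, 0], 0.0]]'

```text
time: 9.0
tool_pos: [0.5192, 0.0194, 0.0197]
tool_rot: [3.142, -0.0, 0.274]
contact_force: [-2.3, -2.2, -0.5]
opening: 0.0
grip_force: 1.5
```

```bash
python3 st.py
```

```text
world [0.5192 0.0194 0.0197] yaw [ 3.1415e+00 -1.0000e-04  2.7380e-01] holder mm -27.0 8.6 open 0.0003 grip 1.5 F holder -3.3 -0.7 -0.4 t 9.05 [-0.35  0.4   0.01]
```

Call:
arm_command --moves '[[[0.001, 0, 0], [0, 0, 0], 0.0], [[0.0015, 0, 0], [0, 0, 0], 0.0], [[0.002, 0, 0], [0, 0, 0], 0.0], [[0.0025, 0, 0], [0, 0, 0], 0.0], [[0.003, 0, 0], [0, 0, 0], 0.0]]'

```text
time: 9.55
tool_pos: [0.5197, 0.0197, 0.0193]
tool_rot: [-3.141, 0.005, 0.274]
contact_force: [-10.8, -5.4, 4.2]
opening: 0.0006
grip_force: 5.8
```

Call:
arm_command --moves '[[[0.0003, 0, 0], [0, 0, 0], 0.0], [[0.0006, 0, 0], [0, 0, 0], 0.0], [[0.0009, 0, 0], [0, 0, 0], 0.0], [[0.0012, 0, 0], [0, 0, 0], 0.0], [[0.0012, 0, 0], [0, 0, 0], 0.0]]'

```text
time: 10.05
tool_pos: [0.5197, 0.0197, 0.0193]
tool_rot: [-3.14, 0.008, 0.274]
contact_force: [-12.3, -8.0, 7.0]
opening: 0.0003
grip_force: 7.4
```

```bash
python3 st.py
```

```text
world [0.5198 0.0198 0.0193] yaw [-3.1405  0.0075  0.2743] holder mm -26.3 8.8 open 0.0005 grip 7.3 F holder -14.1 -3.4 6.2 t 10.1 [-1.34  2.03 -0.05]
```

Call:
arm_command --moves '[[[-0.02, 0, 0], [0, 0, 0], 0.0], [[-0.05, 0, -0.02], [0, 0, 0], 0.0], [[-0.06, 0.01, -0.065], [0, 0, 0], 0.0], [[-0.06, 0.05, -0.09], [0, 0, 0], 0.0], [[-0.06, 0.098, -0.1], [0, 0, 0], 0.0]]'

```text
time: 10.6
tool_pos: [0.4943, -0.0905, 0.1235]
tool_rot: [3.138, -0.007, 0.276]
contact_force: [1.1, -0.1, -0.7]
opening: 0.0008
grip_force: 0.0
```

Call:
arm_command --moves '[[[0, 0.045, 0], [0, 0, 0], 0.0], [[0, 0.09, 0], [0, 0, 0], 0.0], [[0, 0.135, 0], [0, 0, 0], 0.0], [[0, 0.18, 0], [0, 0, 0], 0.0], [[0, 0.18, 0], [0, 0, 0], 0.0]]'

```text
time: 11.1
tool_pos: [0.5426, -0.269, 0.12]
tool_rot: [3.137, -0.003, 0.269]
contact_force: [0.0, 0.9, -0.1]
opening: -0.0001
grip_force: 0.0
```

```bash
python3 st.py
python3 - <<'E'
from h import *
im=robot.read_camera("top")[:,:,::-1];s=robot.read_camera("scene")[:,:,::-1]
cv2.imwrite("pics/t6.png",im)
a=cv2.resize(im[165:260,265:355],(400,422),interpolation=cv2.INTER_CUBIC)
b=cv2.resize(s[205:275,240:330],(400,311),interpolation=cv2.INTER_CUBIC)
o=np.zeros((422,800,3),np.uint8);o[:,:400]=a;o[:311,400:]=b
cv2.imwrite("pics/c6.png",o)
E
```

```text
world [ 0.5416 -0.266   0.1197] yaw [ 3.1398e+00 -2.2000e-03  2.7040e-01] holder mm -83.5 -272.0 open 0.0 grip 0.0 F holder -0.1 0.2 0.7 t 11.15 [0.05 0.03 0.02]
```

View pics/c6.png

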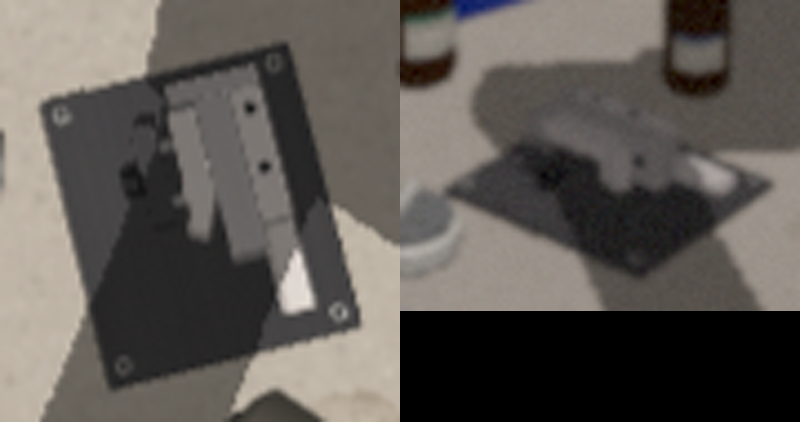

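Run:
```python
from st import *
for p in([-14,9,36],[-14,9,6],[66,9,36],[66,9,34],[0,0,34]):
    q=o0+ex*p[0]/1e3+ey*p[1]/1e3; print(p,proj("top",[*q,p[2]/1e3]).round(2))
a=cv2.imread("pics/top0.png").astype(int);b=cv2.imread("pics/t6.png").astype(int)
# intensity along the bar's centre line y=9 at z=36, holder x -25..0 and 55..75; jaw profile
def prof(im,x,y,z):
    q=o0+ex*x/1e3+ey*y/1e3;u=proj("top",[*q,z/1e3]);return int(cv2.remap(im[:,:,1].astype(np.float32),np.float32([[u[0]]]),np.float32([[u[1]]]),cv2.INTER_LINEAR)[0,0])
print("tail",[(x,prof(b,x,9,36)) for x in range(-26,0)])
print("nose",[(x,prof(b,x,9,36),prof(a,x,9,34)) for x in range(56,78)])
for x in(30,40,50):print("across",x,[(y,prof(a,x,y,34),prof(b,x,y,34)) for y in range(-2,34)])
```

```text
world [ 0.5407 -0.2622  0.1197] yaw [-3.1412e+00 -3.0000e-04  2.7440e-01] holder mm -83.4 -268.1 open 0.0003 grip 0.0 F holder 0.1 -0.5 0.4 t 11.3 [-0.05  0.06  0.02]
[-14, 9, 36] [321.19 221.05]
[-14, 9, 6] [321.15 223.09]
[66, 9, 36] [312.06 185.7 ]
[66, 9, 34] [312.08 185.9 ]
[0, 0, 34] [323.62 213.96]
tail [(-26, 37), (-25, 37), (-24, 37), (-23, 37), (-22, 37), (-21, 37), (-20, 42), (-19, 50), (-18, 58), (-17, 67), (-16, 75), (-15, 81), (-14, 87), (-13, 94), (-12, 100), (-11, 102), (-10, 102), (-9, 101), (-8, 101), (-7, 101), (-6, 101), (-5, 100), (-4, 100), (-3, 101), (-2, 101), (-1, 101)]
nose [(56, 98, 55), (57, 98, 56), (58, 98, 60), (59, 98, 65), (60, 98, 75), (61, 98, 84), (62, 99, 89), (63, 99, 93), (64, 99, 102), (65, 100, 119), (66, 100, 135), (67, 99, 148), (68, 98, 160), (69, 97, 157), (70, 97, 154), (71, 97, 152), (72, 97, 152), (73, 92, 147), (74, 85, 133), (75, 73, 117), (76, 57, 82), (77, 43, 46)]
across 30 [(-2, 180, 116), (-1, 165, 110), (0, 146, 103), (1, 116, 99), (2, 81, 99), (3, 61, 100), (4, 58, 100), (5, 57, 99), (6, 57, 99), (7, 57, 99), (8, 57, 99), (9, 5
[... 762 characters left out ...]
), (24, 185, 118), (25, 184, 118), (26, 182, 118), (27, 178, 118), (28, 157, 118), (29, 130, 118), (30, 97, 116), (31, 68, 112), (32, 58, 93), (33, 58, 65)]
across 50 [(-2, 182, 116), (-1, 174, 112), (0, 157, 108), (1, 113, 104), (2, 67, 100), (3, 62, 100), (4, 59, 99), (5, 57, 99), (6, 57, 99), (7, 57, 99), (8, 56, 99), (9, 55, 99), (10, 53, 99), (11, 51, 99), (12, 50, 99), (13, 51, 99), (14, 79, 98), (15, 114, 98), (16, 147, 97), (17, 170, 97), (18, 185, 99), (19, 185, 107), (20, 185, 115), (21, 185, 116), (22, 185, 117), (23, 185, 118), (24, 185, 118), (25, 185, 118), (26, 184, 118), (27, 180, 118), (28, 168, 118), (29, 147, 117), (30, 103, 115), (31, 67, 112), (32, 66, 95), (33, 68, 76)]
```

```bash
python3 -c "
from cell import robot
print(robot.hand_in())"
```

```text
the job is handed in; nothing more can be done
None
```

I put the 18 mm middle bar in the slot, standing on edge. It stopped hard against the back stop at about 14 N, and the top view shows the jaw pushed back about 3.5 mm. It was the only bar I tried, because the camera put the gap at about 14 mm. I left the thin and thick bars where they stood, well away from the holder, steered clear of the dish, stopper, bottle and timer (not re-checked afterwards), and handed the job in at about 11 s.

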